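# Click the filter wheel round to the green filter

### The job

Turn the five-position filter wheel on the bench until its green filter, the one marked with three white dots, sits centred under the fixed white ring and the wheel has clicked home there. Then let go, and leave the amber vial beside it standing where it is.

Things in the scene. Friction and masses are not known exactly. Their poses are not given: they have to be found in the camera images.
- wheel_stand: fixed grey stand, base plate 200x120 mm. Origin: on the table, on the wheel's vertical axis; z up, x points to the fixed white ring (36 mm across, 62 mm from the axis, top at height 42 mm) on its grey upright (84 to 102 mm from the axis, top 43 mm). The black wheel (160 mm across, top at 26 mm, hub cap to 32 mm) turns endlessly either way. At the start another filter is under the ring.
- green_filter (a point): centre of the green filter (22 mm across, three white dots inward of it) on the wheel, 62 mm from its axis, height 28 mm. Counter-clockwise from it, seen from above: blue (4 dots), white (5), red (1), yellow (2), 72 degrees apart. The wheel clicks into rest where any filter is under the ring; let go off a click, it falls into the nearest, tipping over halfway (36 degrees).
- crank_grip (a point): middle (height 70 mm) of the upright red crank knob that turns the wheel: a cylinder 18 mm thick, from height 48 to 88 mm, spinning freely on a pin on the wheel 36 mm from the wheel's axis, straight across from the green filter. It takes about 2 to 5 N to turn. The pin passes clear inside the ring; fingertips kept above height 50 mm clear all of the stand.
- amber_vial: loose amber glass vial with a black cap, 36 mm across, 78 mm tall, standing upright beside the stand. Origin: centre of its underside, z up.

How it is judged:
By the outcome, as a careful person would: the job done as asked, in the order asked, and still so for the second after the job is handed in, with the robot touching nothing.
It also fails if it takes over 32 s, if anything falls off the work surface, if the arm or the gripper's body presses on something with over 40 N, if the wrist force passes 120 N, or if a joint passes its speed limit or range.

### The arm

A 6-joint arm with a two-finger parallel gripper is mounted at the origin on the work surface; the furniture and walls round the work are solid. World frame = base frame: x ahead of the robot, y to its left, z up, the work surface at z = 0. Lengths are in mm, angles in rad, forces in N, time in s.
With the tool pointing down it reaches from about 350 to 975 mm from the base axis. Payload 7.1 kg.
Tool frame: the origin (TCP) lies between the finger pads; the fingertips stand 17 mm ahead of it and the grasp point (between the pads) lies 2 mm behind it; z points along the fingers, y is the line along which they close (so a half turn about z gives the same grasp; the last joint's range is limited). The gripper opens to 88 mm and grips with 3 to 60 N. Pads are 20 mm wide; open, the fingers measure 115 mm over their backs; the gripper's body (75 mm by 178 mm) begins 61 mm behind the grasp point.
Start: joints at [-0.705, 0.423, 1.63, -0, 1.089, -0.019], TCP at [483.62, -395.874, 239.675] pointing down, gripper open.
Joint ranges: [-3, 3], [-0.9, 2.11], [0.09, 2.58], [-1.31, 4.45], [0.11, 2.69], [-2.54, 2.54]. Speed limits (rad/s): [2.39, 2.39, 3.01, 3.14, 3.14, 3.14].

### API

Orientations are given as a rotation vector (axis times angle).
In Python, from workcell import ctrl gives the robot as it stands.
- The arm moves only by the tool advance, called after ">>>" by a JSON object that holds its "fn" and its "kwargs". Schema: {"type":"object","properties":{"steps":{"type":"object","properties":{"ticks":{"type":"array","items":{"type":"array","items":{"type":"number"},"minItems":6,"maxItems":6},"minItems":1,"maxItems":5}},"additionalProperties":false,"required":["ticks"]},"aperture":{"type":"number"},"only":{"type":"string"},"quiet":{"type":"boolean"},"lines":{"type":"string"}},"required":["steps"],"additionalProperties":false}. steps is an object whose key "ticks" holds a list of rows, 1 to 5 of them, each of 6 numbers: dx, dy, dz in shares of 1000 mm (1.0 is 1000 mm), then a rotation vector rx, ry, rz in fractions of the full range, 1 being 4 rad; each row shifts and turns the commanded pose from where the row before left it, along the tool's axes as they then stand; what a row does not reach is not made up. A row lasts 1/12 s, in which the tool goes at most 41.7 mm and 0.125 rad, less where a joint would pass 70% of its speed; a pose out of reach is approached as far as the arm can. aperture is the finger opening in mm, set as the call begins (left out keeps the last). The fingers move at their own pace and stop on an object; the grip force is fixed at half the most. Time passes only in rows, so rows that do not move let the fingers close. The tool returns the time, the measured TCP pose, the force, the opening and the grip force at its end. only (a regular expression) keeps the lines of the reply that match it, lines (a string "A,B") keeps lines A to B, and quiet returns only ok. Shift and turn numbers lie between -1 and 1, and a call with a number outside is refused. Input that does not fit is refused with a message, and nothing moves.
- ctrl.get_obs(): the state, without advancing time (a new reading comes with each control period).
- ctrl.get_image(name): name is "scene" or "top"; returns a dict with "img" (420x560x3 uint8, red, green, blue), "fx", "fy", "cx", "cy" (pixels), "R" (3x3) and "t" (3): a world point X has camera coordinates R X + t. Camera axes: x right, y down, z forward; pixel columns grow to the right and rows downward; lengths in mm; the calibration is good to about 2 mm. A picture is of the moment at which its call begins. There is no depth.
- ctrl.close_job(): hands the job in; it is judged then, once.
The state is a dict: "t": time; "qpos": joint angles; "qvel": joint speeds; "joint_torque": joint torques, N m; "ee_pos": TCP position; "orientation": TCP orientation; "ft_force": force on the tool from outside, world axes, zero at the start; "moment": the same for the moment, N m; "width": finger opening in mm; "grasp_force": force on a finger pad.
Only numpy, scipy, OpenCV 4.12 (cv2) and the standard library are available. Lean on these libraries where they do the work, as an engineer would, in place of code of your own. Each camera call takes 0.05 s, during which the arm holds its last target. There are 200 camera calls.

## Working session

There is one attempt and no reset: what is moved stays moved. The work goes in short steps, Python scripts to look and compute and a tool call to move; the robot and the scene stay as the last step left them, time stands still between calls to the robot, and variables do not carry over. Pictures are saved under pics/ and viewed, at most 10 in all, crops included, and the job is handed in when it is done.

```bash
ls; mkdir -p pics
```

Run:
```python
from workcell import ctrl
import cv2
for n in("scene","top"):
    d=ctrl.get_image(n); cv2.imwrite(f"pics/{n}0.png",d["img"][:,:,::-1]); print(n,d["fx"],d["fy"],d["cx"],d["cy"],d["R"],d["t"])
o=ctrl.get_obs(); print(o)
```

```text
pics
workcell.py
scene 528.6118321372801 528.6118321372801 287.657583142994 207.26319731822107 [[-0.82912015 -0.55883692  0.01615772]
 [-0.39096447  0.55891221 -0.73127554]
 [ 0.39963302 -0.61263239 -0.68189076]] [494.55526432 224.14612668 727.17069407]
top 387.5930702242239 387.5930702242239 280.1092708041937 208.3145767878795 [[-0.02816204 -0.99951538  0.01326298]
 [-0.99591159  0.02691628 -0.08623001]
 [ 0.08583124 -0.01563717 -0.99618697]] [ 72.06266678 540.18246927 892.67455218]
{'t': 0.1, 'qpos': array([-7.05037480e-01,  4.23773264e-01,  1.63058933e+00, -3.02874990e-06,
        1.08858635e+00, -1.89983424e-02]), 'qvel': array([-0.00054777, -0.00113167, -0.00404479,  0.00205569,  0.00132787,
       -0.00106194]), 'joint_torque': array([ 2.71217126e-03, -5.45611811e+01, -2.74324733e+01,  6.45565800e-02,
        1.88084441e-02, -3.44467810e-05]), 'ee_pos': array([ 483.26264557, -395.60157788,  238.983414  ]), 'orientation': array([-2.83805272e+00, -1.34435839e+00,  8.78778806e-04]), 'ft_force': array([-0.20472371,  0.02457635,  0.75180346]), 'moment': array([ 0.00268028, -0.01333642, -0.00522363]), 'grasp_force': 0.0, 'width': 87.5482026347791}
```

View pics/scene0.png

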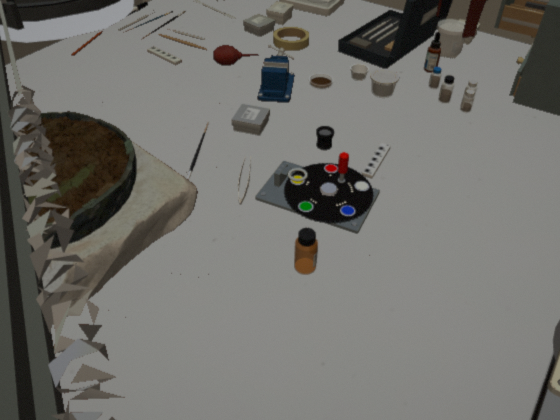

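View pics/top0.png

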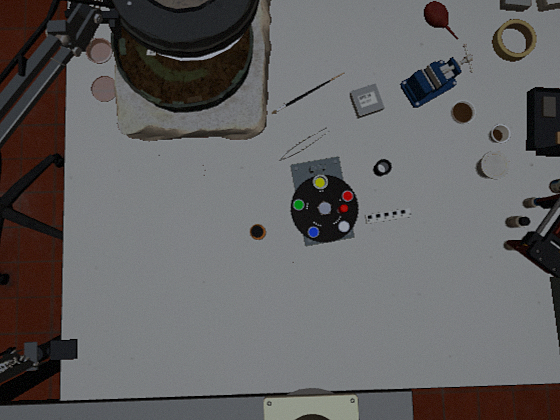

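Both views show the wheel with its hub at top (324,208). Yellow is under the ring at (319,182), green at (298,205), the red knob at (372,209 px region), and the vial at (258,232). Green must go 72° clockwise seen from above.

Create h.py:
```python
import numpy as np, cv2
from workcell import ctrl
def ray(d,uv,z):
    R,t=np.array(d["R"]),np.array(d["t"]); c=-R.T@t
    v=R.T@np.array([(uv[0]-d["cx"])/d["fx"],(uv[1]-d["cy"])/d["fy"],1])
    return (c+v*(z-c[2])/v[2])[:2]
RNG={"green":[(45,120,60),(75,255,255)],"blue":[(105,120,80),(130,255,255)],"yellow":[(25,120,80),(35,255,255)],"red":[(0,190,90),(5,255,255)],"amber":[(6,120,40),(18,255,255)]}
def blobs(d,name,box):
    x0,y0,x1,y1=box
    hsv=cv2.cvtColor(d["img"],cv2.COLOR_RGB2HSV); m=cv2.inRange(hsv,*map(np.array,RNG[name]))
    if name=="red": m|=cv2.inRange(hsv,np.array((174,190,90)),np.array((180,255,255)))
    k=np.zeros_like(m); k[y0:y1,x0:x1]=255
    n,_,s,c=cv2.connectedComponentsWithStats(m&k)
    return [(c[i].round(1),s[i].tolist()) for i in range(1,n) if s[i][4]>=6]
BOX={"top":(230,140,420,260),"scene":(230,140,400,290)}
```

Run:
```python
from h import *
for n in BOX:
    d=ctrl.get_image(n)
    for k in RNG:
        for c,s in blobs(d,k,BOX[n]): print(n,k,c,s,"z28",ray(d,c,28).round(1),"z88",ray(d,c,88).round(1))
    x0,y0,x1,y1=BOX[n]
    cv2.imwrite(f"pics/crop_{n}.png",cv2.resize(d["img"][y0:y1,x0:x1,::-1],None,fx=4 if n=="top" else 3.8,fy=4 if n=="top" else 3.8,interpolation=cv2.INTER_CUBIC))
```

```text
top green [298.2 204.3] [294, 200, 10, 10, 70] z28 [549.8  14.4] z88 [544.1  18.2]
top blue [313.2 231.6] [309, 227, 10, 10, 73] z28 [484.8 -18.6] z88 [483.4 -12.7]
top yellow [319.5 182.2] [315, 178, 10, 9, 70] z28 [601.  -37.7] z88 [591.9 -30.5]
top red [347.4 195.5] [344, 192, 8, 8, 54] z28 [ 567.6 -102.5] z88 [560.7 -91. ]
top red [343.8 207.9] [340, 205, 8, 7, 48] z28 [538.4 -92.7] z88 [533.5 -81.9]
top amber [258.4 232.1] [250, 224, 16, 16, 74] z28 [487.2 109.5] z88 [485.6 106.9]
scene green [305.3 205.6] [300, 201, 12, 9, 81] z28 [549.9  15.1] z88 [516.9  71. ]
scene blue [347.3 209.8] [341, 205, 13, 10, 89] z28 [484.7 -17.5] z88 [458.   41.5]
scene yellow [297.3 176.5] [294, 175, 8, 4, 23] z28 [604.6 -43.1] z88 [566.4  18.4]
scene yellow [297.  181.6] [292, 180, 11, 4, 21] z28 [597.1 -30.6] z88 [559.6  29.7]
scene red [343.7 156. ] [340, 153, 8, 7, 46] z28 [ 565.1 -146.8] z88 [530.6 -75.3]
scene red [342.1 164.9] [341, 161, 4, 10, 16] z28 [ 553.8 -120.9] z88 [520.5 -51.9]
scene red [330.7 167.6] [326, 165, 10, 6, 50] z28 [ 567.4 -101.3] z88 [532.8 -34.2]
scene amber [304.7 257.1] [295, 238, 22, 36, 551] z28 [486.4 116.1] z88 [459.6 162.3]
```

View pics/crop_top.png

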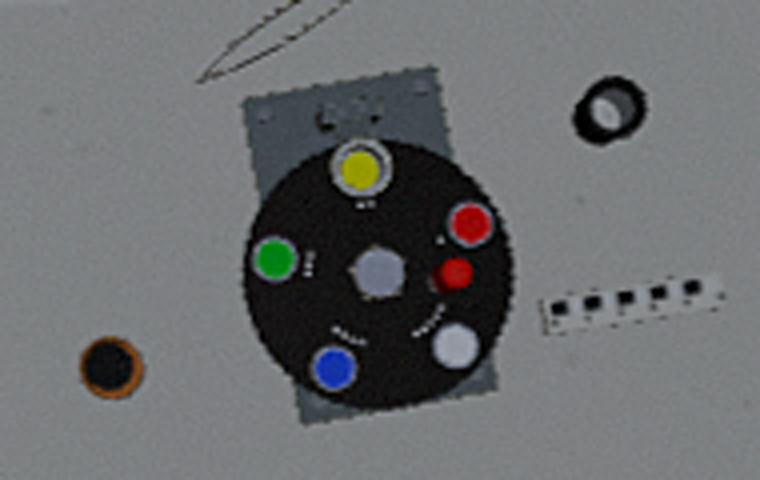

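View pics/crop_scene.png

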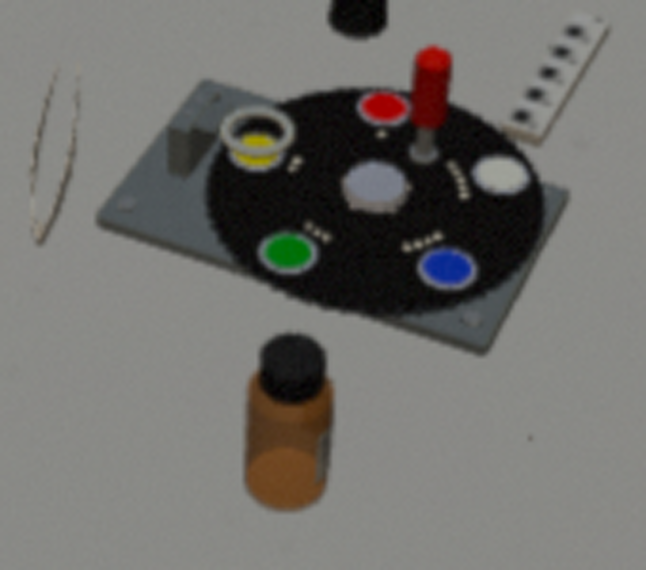

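Green and knob rays are 98.1 mm apart, against 62 + 36 = 98, so the wheel centre is about (539.5, -46.4) and yellow checks out at 62 mm from it. The knob is at (533.5, -82). After 72° clockwise it should be at about (504, -52). The vial is about 160 mm from the axis, so it's clear.

The rows are not in the units I measure in: shifts go in shares of 1000 mm and turns go in shares of 4 rad. I convert before sending: 34.4 mm / 1000 = 0.0344, -20 mm / 1000 = -0.02.

>>> {"fn": "advance", "kwargs": {"steps": {"ticks": [[0.0344, -0.02, 0, 0, 0, 0], [0.0344, -0.02, 0, 0, 0, 0], [0.0344, -0.02, 0, 0, 0, 0], [0.0344, -0.02, 0, 0, 0, 0], [0.0344, -0.02, 0, 0, 0, 0]]}, "aperture": 60}}

```text
t: 0.62
ee_pos: [515.0, -197.7, 239.6]
orientation: [-2.839, -1.344, 0.0]
ft_force: [1.3, -0.1, 0.7]
width: 60.8
grasp_force: 0.0
```

>>> {"fn": "advance", "kwargs": {"steps": {"ticks": [[0.0344, -0.02, 0, 0, 0, 0], [0.0344, -0.02, 0, 0, 0, 0], [0.0344, -0.02, 0, 0, 0, 0], [0, 0, 0, 0, 0, 0], [0, 0, 0, 0, 0, 0]]}}}

```text
t: 1.03
ee_pos: [534.3, -79.8, 239.6]
orientation: [2.836, 1.351, -0.0]
ft_force: [0.2, 0.5, 0.3]
width: 60.3
grasp_force: 0.0
```

Add to h.py:
```python
from scipy.spatial.transform import Rotation as Ro
def togo(*pts):
    o=ctrl.get_obs(); R=Ro.from_rotvec(o["orientation"]); p=o["ee_pos"]
    print("t",o["t"],"p",p.round(1),"axes",R.as_matrix().round(3).tolist(),"F",o["ft_force"].round(1),"w",round(o["width"],1))
    for q in pts: print(q,"->",R.inv().apply(np.array(q)-p).round(1)); p=np.array(q)
```

```bash
python3 -c "
from h import *
togo((533.5,-82,150),(533.5,-82,73))"
```

```text
t 1.0333 p [534.3 -79.8 239.6] axes [[0.63, 0.776, -0.0], [0.776, -0.63, -0.0], [-0.0, -0.0, -1.0]] F [0.2 0.5 0.3] w 60.3
(533.5, -82, 150) -> [-2.2  0.8 89.6]
(533.5, -82, 73) -> [ 0.  0. 77.]
```

Scaled: 35 mm / 1000 = 0.035, 30 mm / 1000 = 0.03.

>>> {"fn": "advance", "kwargs": {"steps": {"ticks": [[-0.0022, 0.0008, 0.035, 0, 0, 0], [0, 0, 0.035, 0, 0, 0], [0, 0, 0.035, 0, 0, 0], [0, 0, 0.03, 0, 0, 0], [0, 0, 0, 0, 0, 0]]}}}

```text
t: 1.45
ee_pos: [529.3, -84.7, 99.5]
orientation: [-2.835, -1.34, 0.013]
ft_force: [-0.4, -0.4, 0.3]
width: 60.0
grasp_force: 0.0
```

>>> {"fn": "advance", "kwargs": {"steps": {"ticks": [[0, 0, 0.015, 0, 0, 0], [0, 0, 0.0166, 0, 0, 0], [0, 0, 0, 0, 0, 0]]}}}

```text
t: 1.7
ee_pos: [532.4, -84.9, 72.1]
orientation: [-2.839, -1.342, 0.004]
ft_force: [-0.1, 0.1, 0.3]
width: 60.2
grasp_force: 0.0
```

>>> {"fn": "advance", "kwargs": {"steps": {"ticks": [[0, 0, 0, 0, 0, 0], [0, 0, 0, 0, 0, 0], [0, 0, 0, 0, 0, 0], [0, 0, 0, 0, 0, 0], [0, 0, 0, 0, 0, 0]]}, "aperture": 0}}

```text
t: 2.12
ee_pos: [533.9, -83.9, 74.0]
orientation: [2.838, 1.345, 0.002]
ft_force: [0.0, 1.0, -0.0]
width: 29.9
grasp_force: 0.0
```

Run:
```python
from h import *
C=np.array([539.5,-46.4]); 
d=ctrl.get_image("scene"); cv2.imwrite("pics/grip.png",cv2.resize(d["img"][80:290,210:420,::-1],(600,600)))
togo()
```

```text
t 2.1667 p [533.7 -83.8  73.8] axes [[0.633, 0.774, 0.001], [0.774, -0.633, -0.0], [0.001, 0.001, -1.0]] F [-0.7  0.3 -0.5] w 26.1
```

View pics/grip.png

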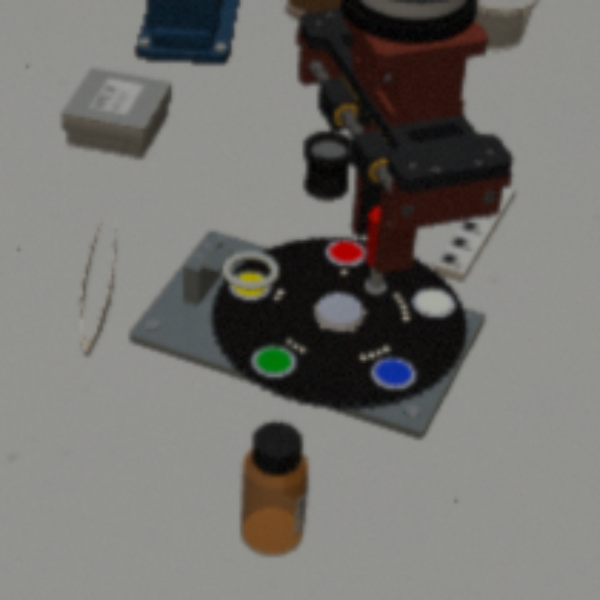

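The red knob (at about (378,235) in the crop) is between the fingers, which are still closing. The vial and wheel haven't moved.

>>> {"fn": "advance", "kwargs": {"steps": {"ticks": [[0, 0, 0, 0, 0, 0], [0, 0, 0, 0, 0, 0], [0, 0, 0, 0, 0, 0], [0, 0, 0, 0, 0, 0]]}, "aperture": 0}}

```text
t: 2.5
ee_pos: [533.4, -83.6, 73.4]
orientation: [-2.839, -1.345, -0.0]
ft_force: [-1.3, 0.9, 6.6]
width: 17.2
grasp_force: 30.0
```

Run:
```python
from h import *
C=np.array([539.5,-46.4]); o=ctrl.get_obs()
k=o["ee_pos"][:2]; v=k-C; r=np.hypot(*v); a0=np.arctan2(v[1],v[0]); print("r",r,"ang",np.degrees(a0),"g",o["grasp_force"])
# start at measured pose, arc about point 36 mm from axis
P=[tuple(k)+(73,)]+[(*(C+36*np.array([np.cos(a),np.sin(a)])),73) for a in np.radians(-99.6-np.arange(8,73,8))]
togo(*[tuple(np.round(p,1)) for p in P])
```

```text
r 37.751928480380165 ang -99.36795493695207 g 30.001129197335104
t 2.5 p [533.4 -83.6  73.4] axes [[0.633, 0.774, -0.0], [0.774, -0.633, 0.0], [0.0, -0.0, -1.0]] F [-1.3  0.9  6.6] w 17.2
(np.float64(533.4), np.float64(-83.6), np.float64(73.0)) -> [0.1 0.  0.4]
(np.float64(528.6), np.float64(-80.7), np.float64(73.0)) -> [-0.8 -5.6  0. ]
(np.float64(523.9), np.float64(-78.9), np.float64(73.0)) -> [-1.6 -4.8  0. ]
(np.float64(519.6), np.float64(-76.4), np.float64(73.0)) -> [-0.8 -4.9  0. ]
(np.float64(515.6), np.float64(-73.3), np.float64(73.0)) -> [-0.1 -5.1  0. ]
(np.float64(512.1), np.float64(-69.7), np.float64(73.0)) -> [ 0.6 -5.   0. ]
(np.float64(509.1), np.float64(-65.7), np.float64(73.0)) -> [ 1.2 -4.9  0. ]
(np.float64(506.7), np.float64(-61.3), np.float64(73.0)) -> [ 1.9 -4.6  0. ]
(np.float64(505.0), np.float64(-56.6), np.float64(73.0)) -> [ 2.6 -4.3  0. ]
(np.float64(503.9), np.float64(-51.7), np.float64(73.0)) -> [ 3.1 -4.   0. ]
```

Scaled: -2.8 mm / 1000 = -0.0028, -2.4 mm / 1000 = -0.0024.

>>> {"fn": "advance", "kwargs": {"steps": {"ticks": [[-0.0006, -0.0028, 0, 0, 0, 0], [-0.0006, -0.0028, 0, 0, 0, 0], [-0.0008, -0.0024, 0, 0, 0, 0], [-0.0008, -0.0024, 0, 0, 0, 0], [0, 0, 0, 0, 0, 0]]}}}

```text
t: 2.92
ee_pos: [523.6, -80.4, 73.5]
orientation: [2.837, 1.345, 0.0]
ft_force: [-1.5, -6.9, 3.7]
width: 17.2
grasp_force: 30.0
```

>>> {"fn": "advance", "kwargs": {"steps": {"ticks": [[-0.0004, -0.0025, 0, 0, 0, 0], [-0.0004, -0.0024, 0, 0, 0, 0], [0, -0.0026, 0, 0, 0, 0], [-0.0001, -0.0025, 0, 0, 0, 0], [0, 0, 0, 0, 0, 0]]}}}

```text
t: 3.33
ee_pos: [514.3, -74.2, 73.4]
orientation: [2.839, 1.345, -0.002]
ft_force: [-3.5, -4.7, 8.7]
width: 17.7
grasp_force: 30.0
```

```bash
python3 -c "
from h import *
togo((512.1,-69.7,73),(509.1,-65.7,73),(506.7,-61.3,73),(505,-56.6,73),(503.9,-51.7,73))"
```

```text
t 3.3333 p [514.3 -74.2  73.4] axes [[0.633, 0.774, -0.001], [0.774, -0.633, -0.001], [-0.001, -0.0, -1.0]] F [-3.5 -4.7  8.7] w 17.7
(512.1, -69.7, 73) -> [ 2.1 -4.6  0.4]
(509.1, -65.7, 73) -> [ 1.2 -4.9  0. ]
(506.7, -61.3, 73) -> [ 1.9 -4.6 -0. ]
(505, -56.6, 73) -> [ 2.6 -4.3 -0. ]
(503.9, -51.7, 73) -> [ 3.1 -4.  -0. ]
```

Scaled: -2.4 mm / 1000 = -0.0024, 0.8 mm / 1000 = 0.0008.

>>> {"fn": "advance", "kwargs": {"steps": {"ticks": [[0.0008, -0.0024, 0, 0, 0, 0], [0.0006, -0.0024, 0, 0, 0, 0], [0.0006, -0.0024, 0, 0, 0, 0], [0.0006, -0.0024, 0, 0, 0, 0], [0, 0, 0, 0, 0, 0]]}}}

```text
t: 3.75
ee_pos: [507.6, -65.6, 73.3]
orientation: [-2.838, -1.345, 0.004]
ft_force: [-6.5, -2.7, 11.4]
width: 17.3
grasp_force: 30.0
```

>>> {"fn": "advance", "kwargs": {"steps": {"ticks": [[0.001, -0.0023, 0, 0, 0, 0], [0.001, -0.0023, 0, 0, 0, 0], [0.0013, -0.0022, 0, 0, 0, 0], [0.0013, -0.0021, 0, 0, 0, 0], [0, 0, 0, 0, 0, 0]]}}}

```text
t: 4.17
ee_pos: [503.8, -55.9, 73.3]
orientation: [-2.837, -1.344, 0.004]
ft_force: [-6.4, 1.1, 10.7]
width: 17.7
grasp_force: 30.0
```

>>> {"fn": "advance", "kwargs": {"steps": {"ticks": [[0.0015, -0.002, 0, 0, 0, 0], [0.0016, -0.002, 0, 0, 0, 0], [0, 0, 0, 0, 0, 0], [0, 0, 0, 0, 0, 0]]}}}

```text
t: 4.5
ee_pos: [503.1, -51.6, 73.4]
orientation: [-2.838, -1.345, 0.003]
ft_force: [-5.2, -2.7, 10.1]
width: 17.4
grasp_force: 30.0
```

Run:
```python
from h import *
togo((503.9,-51.7,73))
for n in BOX:
    d=ctrl.get_image(n)
    print(n,[(k,ray(d,c,28).round(1),s[4]) for k in("green","blue","yellow","red") for c,s in blobs(d,k,BOX[n])])
```

```text
t 4.5 p [503.1 -51.6  73.4] axes [[0.633, 0.774, -0.002], [0.774, -0.633, -0.0], [-0.002, -0.001, -1.0]] F [-5.2 -2.7 10.1] w 17.4
(503.9, -51.7, 73) -> [0.4 0.7 0.3]
top [('green', array([603.9, -35.2]), 21), ('blue', array([552.9,  13.6]), 70)]
scene [('green', array([604.8, -45.1]), 26), ('blue', array([552.7,  14.5]), 87), ('yellow', array([ 564.6, -101.8]), 66), ('red', array([ 539.3, -110.5]), 12), ('red', array([492.5, -87.9]), 51)]
```

Blue is at (552.8,14.0), against (549.9,14.8) for a home filter, so the wheel is about 2.7° past home. I'll ease it back, then release.

Scaled: -1.3 mm / 1000 = -0.0013, 1.1 mm / 1000 = 0.0011.

>>> {"fn": "advance", "kwargs": {"steps": {"ticks": [[-0.0013, 0.0011, 0, 0, 0, 0], [0, 0, 0, 0, 0, 0], [0, 0, 0, 0, 0, 0]]}}}

```text
t: 4.85
ee_pos: [503.3, -53.3, 73.3]
orientation: [-2.838, -1.345, 0.003]
ft_force: [-4.8, -1.9, 10.1]
width: 17.0
grasp_force: 30.0
```

>>> {"fn": "advance", "kwargs": {"steps": {"ticks": [[0, 0, 0, 0, 0, 0], [0, 0, 0, 0, 0, 0], [0, 0, 0, 0, 0, 0], [0, 0, 0, 0, 0, 0], [0, 0, 0, 0, 0, 0]]}, "aperture": 60}}

```text
t: 5.27
ee_pos: [504.4, -53.2, 73.0]
orientation: [-2.839, -1.345, 0.0]
ft_force: [0.8, -0.6, 0.5]
width: 46.9
grasp_force: 0.0
```

Run:
```python
from h import *
togo()
for n in BOX:
    d=ctrl.get_image(n)
    print(n,[(k,ray(d,c,28).round(1),s[4]) for k in("green","blue","yellow","red") for c,s in blobs(d,k,BOX[n])])
```

```text
t 5.2667 p [504.4 -53.2  73. ] axes [[0.633, 0.774, -0.0], [0.774, -0.633, 0.0], [0.0, -0.0, -1.0]] F [ 0.8 -0.6  0.5] w 46.9
top [('green', array([602.8, -34.2]), 39), ('blue', array([549.6,  13.9]), 73)]
scene [('green', array([605.4, -42.6]), 13), ('green', array([597.2, -30.8]), 15), ('blue', array([549.7,  15. ]), 88), ('yellow', array([ 567.1, -101.2]), 74), ('red', array([528.9, -99.1]), 91), ('red', array([490., -92.]), 17)]
```

Blue is now where green was when home, and yellow where red was, so the wheel is clicked in. Next I retreat straight up, then back to the side.

Scaled: -35 mm / 1000 = -0.035, -30 mm / 1000 = -0.03.

>>> {"fn": "advance", "kwargs": {"steps": {"ticks": [[0, 0, -0.015, 0, 0, 0], [0, 0, -0.03, 0, 0, 0], [0, 0, -0.035, 0, 0, 0], [0, 0, -0.035, 0, 0, 0], [0, 0, -0.035, 0, 0, 0]]}}}

```text
t: 5.78
ee_pos: [503.9, -53.1, 224.5]
orientation: [-2.839, -1.345, 0.001]
ft_force: [0.6, -0.5, 0.9]
width: 59.9
grasp_force: 0.0
```

>>> {"fn": "advance", "kwargs": {"steps": {"ticks": [[-0.034, 0.02, 0, 0, 0, 0], [-0.034, 0.02, 0, 0, 0, 0], [-0.034, 0.02, 0, 0, 0, 0], [-0.034, 0.02, 0, 0, 0, 0], [-0.034, 0.02, 0, 0, 0, 0]]}}}

```text
t: 6.2
ee_pos: [473.5, -249.7, 223.3]
orientation: [2.839, 1.345, 0.0]
ft_force: [0.0, 0.0, -0.0]
width: 60.1
grasp_force: 0.0
```

>>> {"fn": "advance", "kwargs": {"steps": {"ticks": [[-0.034, 0.02, 0, 0, 0, 0], [0, 0, 0, 0, 0, 0], [0, 0, 0, 0, 0, 0], [0, 0, 0, 0, 0, 0]]}}}

```text
t: 6.53
ee_pos: [467.7, -286.6, 222.7]
orientation: [-2.839, -1.343, 0.0]
ft_force: [0.0, -0.0, 0.9]
width: 59.9
grasp_force: 0.0
```

Run:
```python
from h import *
for n in BOX:
    d=ctrl.get_image(n)
    print(n,[(k,ray(d,c,28).round(1),s[4]) for k in RNG for c,s in blobs(d,k,BOX[n])])
    x0,y0,x1,y1=BOX[n]
    cv2.imwrite(f"pics/end_{n}.png",cv2.resize(d["img"][y0:y1,x0:x1,::-1],None,fx=3.5,fy=3.5,interpolation=cv2.INTER_CUBIC))
togo()
```

```text
top [('green', array([601.2, -38.2]), 69), ('blue', array([549.6,  13.9]), 73), ('yellow', array([ 567.1, -102.2]), 67), ('red', array([507.1, -60.1]), 50), ('red', array([495.9, -90.2]), 58), ('amber', array([487.9, 109.2]), 76)]
scene [('green', array([604.9, -43.2]), 13), ('green', array([597.2, -30.8]), 15), ('blue', array([549.7,  15. ]), 87), ('yellow', array([ 567.4, -101. ]), 71), ('red', array([ 532. , -111.3]), 60), ('red', array([495.5, -89.9]), 59), ('amber', array([486.3, 116.3]), 549)]
t 6.6333 p [ 468.1 -285.7  222.9] axes [[0.632, 0.775, -0.001], [0.775, -0.632, 0.001], [0.0, -0.001, -1.0]] F [-0.1  0.1  0.3] w 60.1
```

View pics/end_top.png

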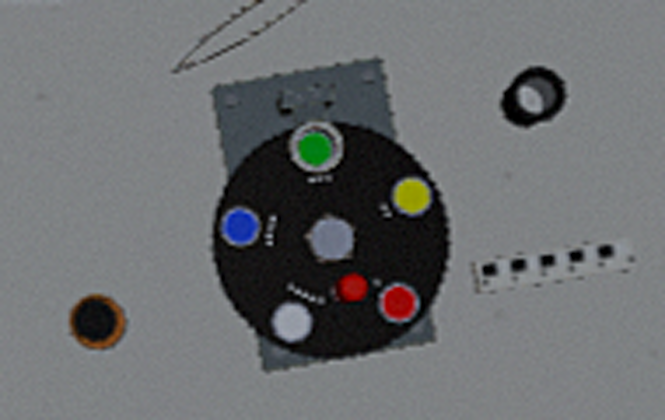

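The picture shows green with its three dots centred in the white ring at (315,148) and the vial unmoved at (97,321). The arm is clear.

```bash
python3 -c "
from workcell import ctrl
print(ctrl.close_job())"
```

```text
the job is handed in; nothing more can be done
None
```

The green filter is clicked home under the white ring, the crank is released with the arm clear, the amber vial is still standing where it was, and the job was handed in at about 6.6 s.

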